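# Stamp all four sides of a seed tin at the swap stall

### The arm

A 6-joint arm with a two-finger parallel gripper is mounted at the origin on the work surface. World frame = base frame: x ahead of the robot, y to its left, z up, the work surface at z = 0. Lengths are in m, angles in rad, forces in N, time in s.
With the tool pointing down it reaches from about 0.325 to 0.775 m from the base axis. Payload 5.5 kg.
Tool frame: the origin (TCP) lies between the finger pads; the fingertips stand 8 mm ahead of it and the grasp point (between the pads) lies 11 mm behind it (tcp_to_tips is the distance from the TCP to the fingertips, in m); z points along the fingers, y is the line along which they close (so a half turn about z gives the same grasp; the last joint's range is limited). The gripper opens to 88 mm and grips with 3 to 60 N. Pads are 20 mm wide; open, the fingers measure 115 mm over their backs; the gripper's body (75 mm by 178 mm) begins 61 mm behind the grasp point.
Start: joints at [-1.215, 0.091, 1.231, -0, 1.82, -0.057], TCP at [0.241, -0.55, 0.231] pointing down, gripper open.
Joint ranges: [-2.87, 2.87], [-0.86, 2.18], [0.17, 2.46], [-1.51, 4.65], [0.06, 2.69], [-2.65, 2.65]. Speed limits (rad/s): [2.57, 2.57, 3.01, 3.14, 3.14, 3.14].

### API

Orientations are given as a unit quaternion [w, x, y, z].
In Python, from bench import * gives the robot as it stands. Calls block until the motion is done:
- move_to(position, orientation): joint-space move of the TCP to a pose.
- move_l(position, speed=0.15, orientation=None): straight line of the TCP; orientation=None keeps the orientation; speed is the mean speed in m/s.
- movej(angles): joint-space move.
- gripper_open() and close(): open the fingers fully, or close them until they stop; the grip force is fixed at half the most.
- hold(seconds).
- inverse_kinematics(position, orientation): joint angles nearest the present ones, or None.
- state(): the state.
- get_image(name): name is "scene" or "top" or "wrist"; returns a dict with "frame" (384x512x3 uint8, blue, green, red), "depth" (384x512 float32, m along the optical axis (not along the pixel's ray), 0 where there is no reading), "camera_matrix" (3x3 intrinsics, pixels), "view" (4x4, takes a point from world to camera coordinates). Camera axes: x right, y up, looking along -z (the intrinsics and any distortion apply to the point x, -y, -z); pixel columns grow to the right and rows downward; lengths in m; the calibration is good to about 2 mm. A picture is of the moment at which its call begins.
A pose or a line that the arm cannot do raises IKError and nothing moves.
- job_done(): hands the job in; it is judged then, once.
The state is a dict: "time": time; "joint_pos": joint angles; "dq": joint speeds; "joint_torque": joint torques, N m; "ee_pos": TCP position; "ee_rot": TCP orientation; "ft_force": force on the tool from outside, world axes, zero at the start; "moment": the same for the moment, N m; "finger_gap": finger opening in m; "finger_force": force on a finger pad.
Only numpy, scipy, OpenCV 4.12 (cv2) and the standard library are available. Lean on these libraries where they do the work, as an engineer would, in place of code of your own. Each camera call takes 0.05 s, during which the arm holds its last target. There are 200 camera calls.

### The job

Stamp all four sides of the red seed tin on the bench stamp, one at a time: hold the tin upright with a label centred and flat on the stamp's head and push gently until the head has sunk about 10 mm, keep it there a moment, then back off; first yellow, then blue opposite it, then green, then white (fingers must not cover the label being stamped, so change your grip for the second pair). Then set the tin down gently, upright, in the middle of the round cork mat and let go. Leave the jar, the bottle and the spoon where they are.

Things in the scene. Friction and masses are not known exactly. Their poses are not given: they have to be found in the camera images.
- tin: loose red tin, 52 x 52 mm, 92 mm tall with its dark lid (top 4 mm, 47 mm square), 0.3 kg. Origin: centre of its underside; z up. On each side a label 40 mm wide, 44 mm high, centred 62 mm above the underside: yellow on +x, blue on -x, green on +y, white on -y; a bar of the same colour on the lid above each side. Starts upright on the table at any yaw.
- tin_yellow (a point): centre of the yellow label, on the tin's +x face, 26 mm from its axis, 62 mm above its underside
- tin_blue (a point): centre of the blue label, on the tin's -x face, likewise
- tin_green (a point): centre of the green label, on the tin's +y face, likewise
- tin_white (a point): centre of the white label, on the tin's -y face, likewise
- stamper: fixed bench stamp: green housing 75 x 78 mm, 98 mm high, on a base plate (x -20 to +80 mm). Origin on the table; z up. A grey carriage reaches out to -x with a black head, 36 x 36 mm, facing -x, centred at y = 0, 75 mm above the table; push it to +x. Its face rests anywhere from x = -70 to -84 mm (carriage as last set, not measured: feel for it). Free table below the head.
- stamp_head (a joint): how far the sprung stamp head is pushed in, m: 0 at rest, 0.016 at its hard stop. About 2 N starts it, 7 N holds it at 7 mm, 9 N at 10 mm, 13 N at the stop
- mat: round cork mat, fixed to the table, 120 mm across, 6 mm thick. Origin: centre of its underside
- seed_jar: bystander: amber jar with brass lid, 72 mm across, 110 mm tall. Origin: centre of its underside
- water_bottle: bystander: clear bottle, 66 mm across, 200 mm tall. Origin: centre of its underside
- spoon: bystander: spoon lying on the table, 170 mm long along its x axis. Origin: under its middle
There are look-alikes about, which are no part of the job. What is meant by the stamper is not purple or turquoise, and is the larger of those in its own colour.

How it is judged:
By the outcome, as a careful person would: the job done as asked, in the order asked, and still so for the second after the job is handed in, with the robot touching nothing.
It also fails if it takes over 72 s, if anything falls off the work surface, if the arm or the gripper's body presses on something with over 40 N, if the wrist force passes 120 N, or if a joint passes its speed limit or range.

## Working session

There is one attempt and no reset: what is moved stays moved. The work goes in short steps, each a Python script; the robot and the scene stay as the last script left them, time stands still between calls to the robot, and variables do not carry over. Pictures are saved under pics/ and viewed, at most 10 in all, crops included, and the job is handed in when it is done.

```bash
mkdir -p pics; ls; python3 - <<'E'
from bench import *
import cv2, pickle
d={n:get_image(n) for n in ("scene","top")}
pickle.dump(d,open("im0.pkl","wb"))
for n in d: cv2.imwrite(f"pics/{n}0.png",d[n]["frame"]); print(n,d[n]["camera_matrix"].tolist(),d[n]["view"].round(4).tolist(), d[n].keys())
print(state())
E
```

```text
pics
scene [[361.3693958726467, 0.0, 257.90349886407677], [0.0, 361.3693958726467, 198.35061000742604], [0.0, 0.0, 1.0]] [[0.4136, 0.9104, -0.0041, -0.228], [-0.6629, 0.3042, 0.6842, 0.2965], [0.6241, -0.2803, 0.7293, -1.4214], [0.0, 0.0, 0.0, 1.0]] dict_keys(['frame', 'depth', 'camera_matrix', 'view'])
top [[370.01943188207616, 0.0, 262.78154102637404], [0.0, 370.01943188207616, 184.76328995499676], [0.0, 0.0, 1.0]] [[-0.0046, -0.9996, 0.0276, 0.0166], [0.9968, -0.0024, 0.0802, -0.5283], [-0.0801, 0.0279, 0.9964, -1.0754], [0.0, 0.0, 0.0, 1.0]] dict_keys(['frame', 'depth', 'camera_matrix', 'view'])
{'time': 0.1, 'joint_pos': array([-1.21469123e+00,  9.17795198e-02,  1.23176720e+00, -2.90481690e-05,
        1.81981888e+00, -5.67037198e-02]), 'dq': array([ 0.0006381 , -0.00189866, -0.00209696,  0.00016638,  0.00049799,
       -0.00046094]), 'joint_torque': array([ 2.81478693e-03, -4.47859061e+01, -4.07569849e+01,  7.00286287e-02,
        2.84589012e-02, -1.19344591e-04]), 'ee_pos': array([ 0.24060649, -0.54935859,  0.2296214 ]), 'ee_rot': array([-8.74458623e-04,  9.78774474e-01,  2.04938391e-01, -1.46132281e-04]), 'ft_force': array([ 0.28208555, -0.12456227,  0.56733462]), 'moment': array([ 0.01576202, -0.06606806,  0.02558957]), 'finger_force': 0.0, 'finger_gap': 0.0878241836768176}
```

View pics/scene0.png

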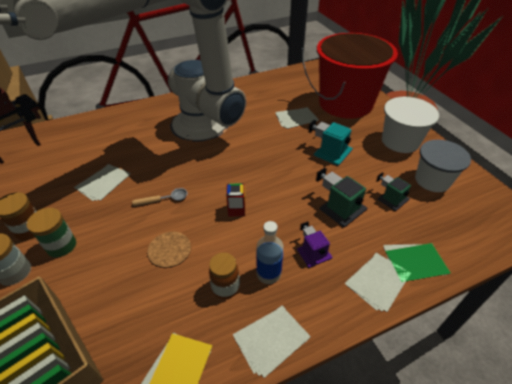

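View pics/top0.png

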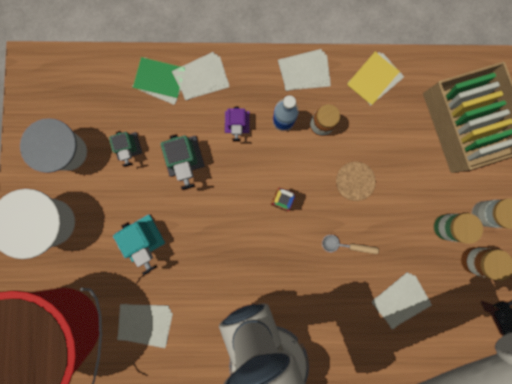

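The scene shows these things that could be mistaken for the stamper (pixels in the top view): large green (183,157), small green (125,147), turquoise (138,240) and purple (237,122). By the description it is the large green one. The red tin is at (284,199) and the mat at (356,181), with the bottle, jar and spoon at (287,113), (326,119) and (350,245). Next is a close crop of the chosen pair.

```bash
cat > util.py <<'E'
import numpy as np, cv2
def cloud(im):
    "world xyz for every pixel (HxWx3) from depth"
    K,V,d=im["camera_matrix"],im["view"],im["depth"]
    v,u=np.mgrid[:d.shape[0],:d.shape[1]]
    c=np.stack([(u-K[0,2])/K[0,0]*d,-(v-K[1,2])/K[1,1]*d,-d],-1)
    P=(c-V[:3,3])@V[:3,:3]; P[d==0]=np.nan
    return P
def ray(im,uv,z):
    "pixels (N,2) cast onto plane at height z"
    K,V=im["camera_matrix"],im["view"]; uv=np.atleast_2d(uv).astype(float)
    c=np.c_[(uv[:,0]-K[0,2])/K[0,0],-(uv[:,1]-K[1,2])/K[1,1],-np.ones(len(uv))]
    D=c@V[:3,:3]; o=-V[:3,:3].T@V[:3,3]
    return o+D*((z-o[2])/D[:,2])[:,None]
E
python3 - <<'E'
import pickle; from util import *
d=pickle.load(open("im0.pkl","rb")); t=d["top"]; P=cloud(t)
f=t["frame"]
a=cv2.resize(f[120:200,145:225],(400,400),interpolation=cv2.INTER_CUBIC)
b=cv2.resize(f[180:220,264:304],(400,400),interpolation=cv2.INTER_CUBIC)
cv2.imwrite("pics/crop1.png",np.hstack([a,b]))
def rect(P2):
    r=cv2.minAreaRect(P2[:,:2].astype(np.float32)*1000); return np.round(r[0],1),np.round(r[1],1),round(r[2],1),len(P2)
for n,(u0,v0,u1,v1,z0,z1) in dict(stamp_top=(150,125,212,195,.09,.106),small=(100,125,145,170,.05,.2),carr=(150,125,212,195,.05,.09),lid=(264,180,304,220,.085,.1),bottle=(268,90,304,135,.03,.3),jar=(306,98,345,140,.1,.12),mat=(330,155,382,205,.003,.012)).items():
    Q=P[v0:v1,u0:u1].reshape(-1,3); q=Q[(Q[:,2]>z0)&(Q[:,2]<z1)]
    print(n,rect(q) if len(q)>3 else len(q), np.nanmax(Q[:,2]).round(3), np.nanmean(q,0).round(4))
E
```

```text
stamp_top (array([585.6, 246.3]), array([145.4,  77.9]), 16.8, 1012) 0.106 [0.6016 0.2504 0.0979]
small (array([632.3, 416.3]), array([102.9,  53.1]), 17.3, 529) 0.075 [0.6368 0.4166 0.0659]
carr (array([589.9, 245.3]), array([156.2,  70.7]), 0.3, 194) 0.106 [0.583  0.2341 0.0762]
lid (array([484.1, -40. ]), array([52.5, 51.9]), 66.7, 349) 0.098 [ 0.484  -0.0397  0.0919]
bottle (array([722.3, -45.8]), array([65.6, 58.2]), 77.5, 642) 0.208 [ 0.7138 -0.0429  0.1336]
jar (array([ 715.5, -164.3]), array([60.9, 61.6]), 64.6, 407) 0.117 [ 0.7148 -0.1638  0.1101]
mat (array([ 545.3, -267.5]), array([156.4, 149.8]), 88.7, 1275) 0.014 [ 0.5424 -0.2667  0.0062]
```

View pics/crop1.png

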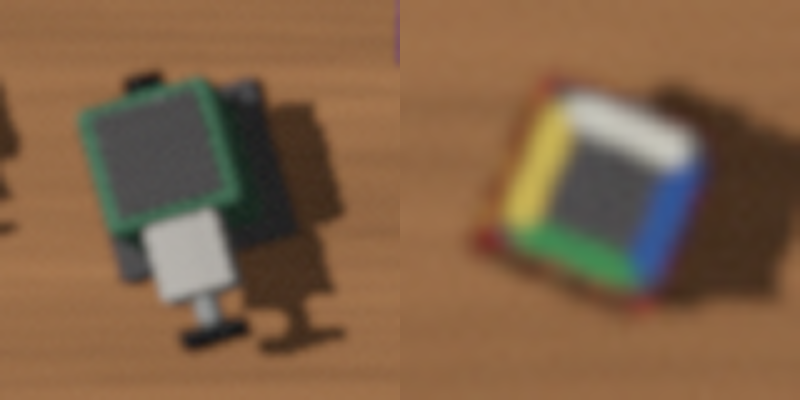

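The crop confirms the large green stamper. Its head points toward the robot, image down and slightly right, at about (188,187). On the tin's lid, yellow faces image left, white up, blue right and green down. Next I measure both poses.

```bash
cat > q1.py <<'E'
import pickle; from util import *
d=pickle.load(open("im0.pkl","rb"))
t=d["top"]; f=t["frame"]; P=cloud(t); hsv=cv2.cvtColor(f,cv2.COLOR_BGR2HSV)
def big(m): 
    n,l,s,c=cv2.connectedComponentsWithStats(m.astype(np.uint8)); k=1+np.argmax(s[1:,4]); return l==k
def box(y0,y1,x0,x1):
    m=np.zeros(f.shape[:2],bool); m[y0:y1,x0:x1]=True; return m
# housing top by depth, ray-cast contour
m=big(box(125,168,150,200)&(abs(P[...,2]-.098)<.004)&(hsv[...,1]>0))
uv=np.argwhere(m)[:,::-1]
Q=ray(t,uv,.098)
r=cv2.minAreaRect((Q[:,:2]*1000).astype(np.float32)); print("housing",r)
# tin lid: saturated/bright above z .086
m=big(box(178,222,262,306)&(P[...,2]>.086)); uv=np.argwhere(m)[:,::-1]
r2=cv2.minAreaRect((ray(t,uv,.090)[:,:2]*1000).astype(np.float32)); print("tin",r2)
for n,lo,hi in (("yellow",(20,100,110),(35,255,255)),("blue",(105,120,80),(125,255,255)),("green",(45,100,60),(85,255,255))):
    m=big(box(183,212,270,300)&(cv2.inRange(hsv,lo,hi)>0)); print(n,m.sum(),ray(t,np.argwhere(m)[:,::-1],.092).mean(0).round(4))
m=big(box(183,200,270,300)&(hsv[...,1]<70)&(hsv[...,2]>130)); print("white",ray(t,np.argwhere(m)[:,::-1],.092).mean(0).round(4))
# mat: orange-brown circle vs table: edges by depth
m=big(box(150,212,325,390)&(P[...,2]>.0035)&(P[...,2]<.012))
c,rad=cv2.minEnclosingCircle((ray(t,np.argwhere(m)[:,::-1],.006)[:,:2]*1000).astype(np.float32)); print("mat",c,rad,m.sum())
# stamper-frame statistics
import math
for yaw in (math.radians(16.5),):
    ex=np.array([math.cos(yaw),math.sin(yaw)]); ey=np.array([-ex[1],ex[0]])
    c=np.array(r[0])/1000
    for n in d:
        Q=cloud(d[n]).reshape(-1,3); q=Q[:,:2]-c; X,Y,Z=q@ex,q@ey,Q[:,2]
        for x0 in np.arange(-.14,.06,.01):
            s=(X>=x0)&(X<x0+.01)&(abs(Y)<.06)&(Z>.045)
            if s.sum()>2: print(n,round(x0,3),s.sum(),"y",Y[s].min().round(4),Y[s].max().round(4),"z",Z[s].min().round(3),Z[s].max().round(3))
E
python3 q1.py
```

```text
housing ((616.6373291015625, 254.9164276123047), (76.3451919555664, 76.90255737304688), 16.377330780029297)
tin ((484.1799011230469, -39.749061584472656), (51.80630874633789, 52.16538619995117), 66.75175476074219)
yellow 46 [ 0.49   -0.0238  0.092 ]
blue 29 [ 0.4761 -0.0581  0.092 ]
green 24 [ 0.467  -0.0348  0.092 ]
white [ 0.5008 -0.0485  0.092 ]
mat (540.8928833007812, -266.3122863769531) 64.17186737060547 1110
scene -0.11 41 y -0.0206 0.0167 z 0.059 0.095
scene -0.1 61 y -0.0199 0.0173 z 0.057 0.095
scene -0.09 3 y -0.0035 0.0015 z 0.081 0.086
scene -0.08 49 y -0.0228 0.0179 z 0.059 0.096
scene -0.07 54 y -0.0221 0.0212 z 0.059 0.096
scene -0.06 53 y -0.0228 0.019 z 0.059 0.096
scene -0.05 43 y -0.0228 0.0198 z 0.063 0.097
scene -0.04 50 y -0.0404 0.0329 z 0.047 0.101
scene -0.03 100 y -0.042 0.0363 z 0.046 0.104
scene -0.02 94 y -0.0419 0.0356 z 0.046 0.104
scene -0.01 107 y -0.042 0.038 z 0.046 0.104
scene 0.0 105 y -0.0413 0.0347 z 0.046 0.105
scene 0.01 101 y -0.0412 0.0354 z 0.047 0.103
scene 0.02 110 y -0.0416 0.0341 z 0.047 0.104
scene 0.03 200 y -0.0408 0.0354 z 0.045 0.102
scene 0.04 44 y -0.0127 0.0091 z 0.065 0.089
top -0.11 43 y -0.0175 0.0171 z 0.06 0.095
top -0.1 30 y -0.0177 0.0183 z 0.07 0.096
top -0.09 18 y -0.0057 0.0069 z 0.077 0.083
top -0.08 64 y -0.0191 0.0206 z 0.057 0.098
top -0.07 56 y -0.0193 0.0199 z 0.063 0.097
top -0.06 58 y -0.0196 0.0207 z 0.072 0.097
top -0.05 56 y -0.0189 0.0197 z 0.06 0.096
top -0.04 123 y -0.0376 0.0368 z 0.045 0.103
top -0.03 112 y -0.0382 0.0383 z 0.053 0.105
top -0.02 112 y -0.0384 0.0392 z 0.051 0.106
top -0.01 104 y -0.0383 0.0379 z 0.047 0.104
top 0.0 108 y -0.0387 0.0397 z 0.046 0.104
top 0.01 111 y -0.0384 0.0377 z 0.054 0.105
top 0.02 105 y -0.0381 0.0396 z 0.046 0.106
top 0.03 80 y -0.0383 0.0385 z 0.06 0.105
top 0.04 26 y -0.011 0.0344 z 0.076 0.09
top 0.05 5 y -0.0092 0.0066 z 0.078 0.09
```

```bash
cat >> util.py <<'E'
from scipy.spatial.transform import Rotation as Ro
def down(a):
    "tool down, tool y at world angle a (deg)"
    a=np.radians(a); y=np.array([np.cos(a),np.sin(a),0]); z=np.array([0,0,-1.]); 
    return Ro.from_matrix(np.c_[np.cross(y,z),y,z]).as_quat(scalar_first=True)
YAW=16.4; EX=np.array([np.cos(np.radians(YAW)),np.sin(np.radians(YAW)),0]); EY=np.array([-EX[1],EX[0],0])
HC=np.array([.6166,.2549,0])
def sp(x,z,y=0.): return HC+EX*x+EY*y+[0,0,z]   # point in housing-centred stamper frame
E
python3 - <<'E'
from bench import *; from util import *
for n,p,A in (("tin",[.484,-.040,.051],(157,-23)),("press",sp(-.136,.064),(106.4,-73.6)),("back",sp(-.2,.064),(106.4,-73.6,16.4,-163.6)),("mat",[.541,-.266,.06],(0,45,90,135,180,-45,-90,-135))):
    for a in A:
        q=inverse_kinematics(p,down(a)); print(n,a,None if q is None else np.round(q,2))
E
```

```text
tin 157 None
tin -23 [-0.15 -0.18  1.81 -0.    1.51  0.25]
press 106.4 [ 0.36 -0.06  1.68 -0.    1.52 -1.5 ]
press -73.6 [ 0.36 -0.06  1.68 -0.    1.52  1.64]
back 106.4 [ 0.36 -0.24  1.84 -0.    1.54 -1.49]
back -73.6 [ 0.36 -0.24  1.84 -0.    1.54  1.65]
back 16.4 [ 0.36 -0.24  1.84 -0.    1.54  0.08]
back -163.6 None
mat 0 [-0.51  0.13  1.49 -0.    1.52 -0.51]
mat 45 [-0.51  0.13  1.49 -0.    1.52 -1.3 ]
mat 90 [-0.51  0.13  1.49 -0.    1.52 -2.08]
mat 135 None
mat 180 [-0.51  0.13  1.49 -0.    1.52  2.63]
mat -45 [-0.51  0.13  1.49 -0.    1.52  0.27]
mat -90 [-0.51  0.13  1.49 -0.    1.52  1.06]
mat -135 [-0.51  0.13  1.49 -0.    1.52  1.84]
```

```bash
python3 - <<'E'
from bench import *; from util import *; import pickle
t0=state()["time"]
move_to([.484,-.040,.20],down(-23)); hold(.2)
w=get_image("wrist"); cv2.imwrite("pics/w1.png",w["frame"]); pickle.dump(w,open("w1.pkl","wb"))
s=state(); print(s["time"]-t0,s["ee_pos"],s["ft_force"],np.abs(s["dq"]).max(), (-w["view"][:3,:3].T@w["view"][:3,3]).round(3))
P=cloud(w); m=(abs(P[...,2]-.092)<.006)&(np.linalg.norm(P[...,:2]-[.484,-.04],axis=-1)<.05)
r=cv2.minAreaRect((ray(w,np.argwhere(m)[:,::-1],.092)[:,:2]*1000).astype(np.float32)); print(m.sum(),r)
E
```

```text
2.2833 [ 0.48405243 -0.0405185   0.20000019] [-0.21100026 -0.65284798  0.60587501] 0.004627839982916553 [0.51  0.022 0.354]
3687 ((483.2820129394531, -38.493568420410156), (49.61697769165039, 50.79732894897461), 66.98094940185547)
```

View pics/w1.png

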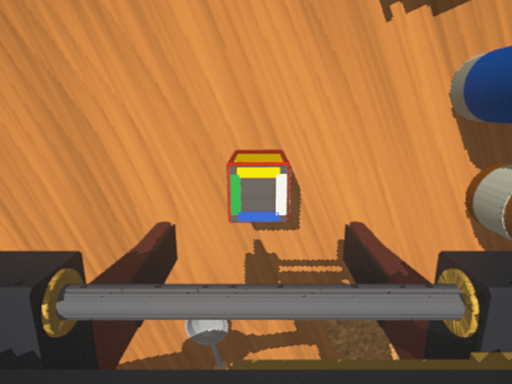

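```bash
python3 - <<'E'
from bench import *; from util import *; import pickle
t0=state()["time"]
p=[.4838,-.0393]; 
move_l(p+[.051],speed=.12,orientation=down(-23)); close()
s=state(); print("grip",s["time"]-t0,s["ee_pos"],s["finger_gap"],s["finger_force"],s["ft_force"])
move_l(p+[.11],speed=.15)
move_to(sp(-.19,.11),down(YAW-90)); move_l(sp(-.19,.064),speed=.1); hold(.2)
w=get_image("wrist"); t=get_image("scene"); pickle.dump([w,t],open("w2.pkl","wb"))
cv2.imwrite("pics/w2.png",np.hstack([w["frame"],cv2.resize(t["frame"][120:270,200:400],(288,216)).repeat(1,0) if 0 else cv2.copyMakeBorder(cv2.resize(t["frame"][140:240,250:380],(280,215)),0,169,0,0,0)]))
s=state(); print(s["time"]-t0,s["ee_pos"],s["finger_gap"],s["ft_force"])
P=cloud(w); q=P-HC; X,Y,Z=q@EX,q@EY,P[...,2]
for x0 in np.arange(-.13,.05,.01):
    k=(X>=x0)&(X<x0+.01)&(abs(Y)<.06)&(Z>.07)
    if k.sum()>5: print(round(x0,3),k.sum(),"y",np.percentile(Y[k],[1,50,99]).round(4),"z",Z[k].max().round(3))
E
```

```text
grip 2.0416999999999996 [ 0.48373768 -0.03921464  0.05104811] 0.05152839686544215 29.997628033161163 [-0.05178583  0.18460602  0.62174023]
4.75 [0.43467744 0.20139411 0.0647023 ] 0.051967288442166845 [ 0.0699312   0.62226445 -2.80062903]
-0.11 2603 y [-0.016   0.0013  0.0188] z 0.095
-0.1 1439 y [-0.0159  0.0014  0.0189] z 0.095
-0.09 796 y [-0.0052  0.0014  0.008 ] z 0.084
```

View pics/w2.png

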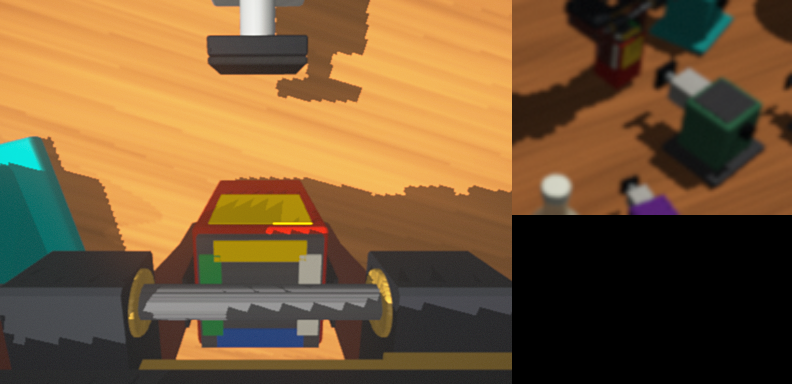

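The wrist view shows the tin (yellow forward) centred at u≈260 and the head at (258,55), about 1 mm to the left. Their edges are parallel. The inset is a view past the other stampers. Next I check the clearance to the turquoise one, then press yellow.

```bash
cat > press.py <<'E'
from bench import *; from util import *
YL=.001; ZP=.0635
def F(n=5):
    v=[]
    for _ in range(n): hold(.02); v.append(state()["ft_force"]@EX)
    return -np.mean(v)
def press(a,xs=-.150):
    move_l(sp(xs,ZP,YL),speed=.08); hold(.15); f0=F(8); x=xs; t0=state()["time"]
    fs=0
    while fs<1.3:
        x+=.0015; assert x<-.115,"no contact"
        move_l(sp(x,ZP,YL),speed=.02); fs=F(3)-f0
    xc=x; fc=fs
    x+=max(0,(7.8-fs)/.72e3); move_l(sp(x,ZP,YL),speed=.02); hold(.1); f=F()-f0; tr=[round(f,2)]
    while abs(f-9)>.4 and x-xc<.012 and len(tr)<8:
        x+=np.clip((9-f)/.72e3,-.001,.001); move_l(sp(x,ZP,YL),speed=.02); hold(.08); f=F()-f0; tr.append(round(f,2))
    hold(.7); f=F()-f0; s=state()
    print("contact",round(xc,4),round(fc,2),"end",round(x,4),tr,"held",round(f,2),"ee",((s["ee_pos"]-HC)@EX).round(4),((s["ee_pos"]-HC)@EY).round(4),s["ee_pos"][2].round(4),"gap",s["finger_gap"].round(4),"t",round(s["time"]-t0,2))
    return xc
E
python3 - <<'E'
from press import *; import pickle
t=pickle.load(open("im0.pkl","rb"))["top"]; P=cloud(t).reshape(-1,3); q=P-HC; X,Y,Z=q@EX,q@EY,P[:,2]
for z in (.02,.05,.08,.12):
    k=(Z>z)&(Z<.3)&(X>-.32)&(X<-.06)&(Y>.03)&(Y<.2); print(z,k.sum(),Y[k].min() if k.any() else None, X[k].min() if k.any() else None)
xc=press(-73.6)
w=get_image("wrist"); t=get_image("scene"); pickle.dump([w,t],open("w3.pkl","wb")); cv2.imwrite("pics/w3.png",w["frame"])
print(state()["time"])
move_l(sp(-.15,ZP,YL),speed=.06); print(F())
w=get_image("wrist");P=cloud(w); q=P-HC; X,Y,Z=q@EX,q@EY,P[...,2]; k=(X>-.13)&(X<-.095)&(abs(Y)<.04)&(Z>.06); print("face",np.percentile(X[k],[1,5]),np.percentile(Y[k],[1,99]))
E
```

```text
0.02 1157 0.13844936926146917 -0.29714307354250097
0.05 1085 0.13844936926146917 -0.29714307354250097
0.08 950 0.13844936926146917 -0.29714307354250097
0.12 0 None NoneTraceback (most recent call last):
  File "<stdin>", line 5, in <module>
  File "press.py", line 18, in press
    print("contact",round(xc,4),round(fc,2),"end",round(x,4),tr,"held",round(f,2),"ee",((s["ee_pos"]-HC)@EX).round(4),((s["ee_pos"]-HC)@EY).round(4),s["ee_pos"][2].round(4),"gap",s["finger_gap"].round(4),"t",round(s["time"]-t0,2))
                                                                                                                                                                                   ^^^^^^^^^^^^^^^^^^^^^
AttributeError: 'float' object has no attribute 'round'
```

```bash
sed -i 's/s\["finger_gap"\].round(4)/round(float(s["finger_gap"]),4)/' press.py; python3 - <<'E'
from press import *; import pickle
s=state(); print(s["time"],((s["ee_pos"]-HC)@EX),((s["ee_pos"]-HC)@EY),s["ee_pos"][2],"gap",s["finger_gap"]); fp=F()
w=get_image("wrist"); t=get_image("scene"); pickle.dump([w,t],open("w3.pkl","wb")); cv2.imwrite("pics/w3.png",w["frame"])
P=cloud(w); q=P-HC; X,Y,Z=q@EX,q@EY,P[...,2]; k=(X>-.13)&(X<-.085)&(abs(Y)<.04)&(Z>.06)&(Z<.1); print("pressed Y",np.percentile(X[k],[1,5]),np.percentile(Y[k],[1,99]))
move_l(sp(-.15,ZP,YL),speed=.06); hold(.1); f0=F(); print("force",fp-f0,fp,f0,state()["time"])
w=get_image("wrist");P=cloud(w); q=P-HC; X,Y,Z=q@EX,q@EY,P[...,2]; k=(X>-.12)&(X<-.095)&(abs(Y)<.04)&(Z>.06)&(Z<.1); print("face",np.percentile(X[k],[1,5]),np.percentile(Y[k],[1,99]))
E
```

```text
14.3167 -0.12158284106073156 0.001078070721758521 0.0635243095524949 gap 0.052238655612749804
pressed Y [-0.11595871 -0.11049823] [-0.03316726  0.03590777]
force 9.195764623965689 9.119696892587067 -0.0760677313786213 15.325
face [-0.1061172  -0.10558794] [-0.01599618  0.01878515]
```

View pics/w3.png

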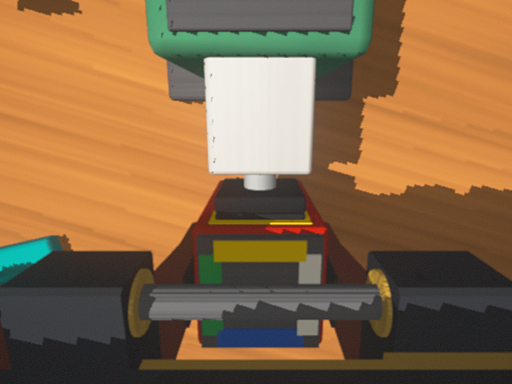

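Pressed, the wrist view shows the head (u 215–305) centred on the tin (u≈260) at 9.2 N, with the yellow label flat. Now blue, then the regrasp and green.

```bash
python3 - <<'E'
from press import *; import pickle
move_l(sp(-.178,ZP,YL),speed=.15)
move_to(sp(-.178,ZP,YL),down(YAW+90))
xc=press(0,-.1395); print(state()["time"])
pickle.dump(get_image("scene"),open("s_blue.pkl","wb"))
move_l(sp(-.15,ZP,YL),speed=.08); print("F",F())
move_l(sp(-.20,ZP,YL),speed=.15); b=state()["ft_force"][2]
move_l(sp(-.20,.0515,YL),speed=.05); hold(.1); print("z force change",state()["ft_force"][2]-b)
gripper_open(); move_l(sp(-.20,.125,YL),speed=.2); hold(.05)
w=get_image("wrist"); pickle.dump(w,open("w4.pkl","wb")); cv2.imwrite("pics/w4.png",w["frame"])
P=cloud(w); c=sp(-.2,0,YL); m=(abs(P[...,2]-.092)<.006)&(np.linalg.norm(P[...,:2]-c[:2],axis=-1)<.05)
r=cv2.minAreaRect((ray(w,np.argwhere(m)[:,::-1],.092)[:,:2]*1000).astype(np.float32)); print(m.sum(),r,c,state()["time"])
E
```

```text
contact -0.1335 2.35 end -0.1229 [np.float64(6.71), np.float64(7.68), np.float64(8.08), np.float64(8.86)] held 8.98 ee -0.124 0.001 0.0635 gap 0.0518 t 3.94
23.2167
F -0.40605475456233825
z force change 0.4165421601973831
6828 ((423.527587890625, 199.17800903320312), (50.78657150268555, 50.350311279296875), 16.494319915771484) [0.42445486 0.19939102 0.        ] 26.1583
```

View pics/w4.png

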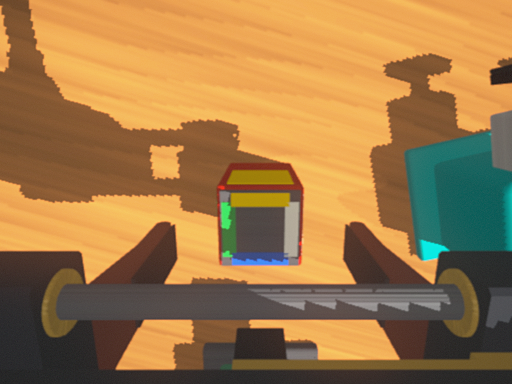

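The tin stands upright at (260,215), square to the gripper, with nothing near the fingers. Regrasping at 90°, then green and white.

```bash
python3 - <<'E'
from press import *; import pickle
move_to(sp(-.2005,.125,YL),down(YAW)); move_l(sp(-.2005,.051,YL),speed=.15); close()
print("gap",state()["finger_gap"]); move_l(sp(-.19,ZP,YL),speed=.1)
move_to(sp(-.178,ZP,YL),down(YAW+90))
press(0,-.1395); pickle.dump(get_image("scene"),open("s_green.pkl","wb")); print(state()["time"])
move_l(sp(-.15,ZP,YL),speed=.08); print("F",F()); move_l(sp(-.178,ZP,YL),speed=.15)
move_to(sp(-.178,ZP,YL),down(YAW-90)); 
w=get_image("wrist"); cv2.imwrite("pics/w5.png",w["frame"])
press(0,-.1395); w=get_image("wrist"); cv2.imwrite("pics/w6.png",w["frame"])
move_l(sp(-.15,ZP,YL),speed=.08); print("F",F(), state()["time"])
E
```

```text
gap 0.052043498288828996
contact -0.132 2.59 end -0.1221 [np.float64(7.31), np.float64(8.16), np.float64(8.54), np.float64(8.77)] held 9.03 ee -0.1231 0.001 0.0635 gap 0.0521 t 4.23
35.7583
F -0.10729138870757962
contact -0.132 2.07 end -0.1214 [np.float64(7.26), np.float64(7.69), np.float64(8.57), np.float64(8.75)] held 8.74 ee -0.1225 0.001 0.0635 gap 0.0518 t 4.27
F 0.14858927689490586 45.2
```

View pics/w6.png

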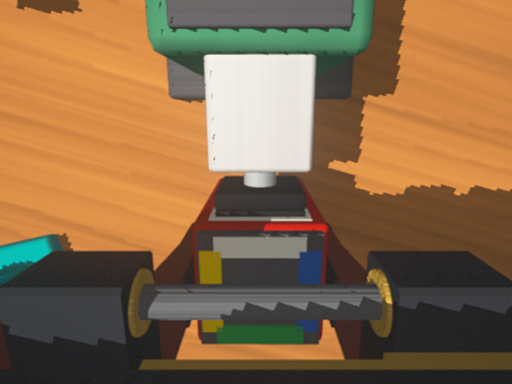

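All four presses are done. The last view shows the white label centred on the head (head u≈260, tin u≈260). Now I refine the mat centre from the first pictures.

```bash
python3 - <<'E'
import pickle; from util import *
d=pickle.load(open("im0.pkl","rb"))
for n in d:
    im=d[n]; lab=cv2.cvtColor(cv2.GaussianBlur(im["frame"],(3,3),0),cv2.COLOR_BGR2LAB).astype(float)
    K,V=im["camera_matrix"],im["view"]; c=V[:3,:3]@[.541,-.2665,.006]+V[:3,3]; u,v=K[0,2]-K[0,0]*c[0]/c[2],K[1,2]+K[1,1]*c[1]/c[2]
    v_,u_=np.mgrid[:384,:512]; R=ray(im,np.c_[u_.ravel(),v_.ravel()],.006).reshape(384,512,3); rr=np.linalg.norm(R[...,:2]-[.541,-.2665],axis=-1)
    inn,out=lab[rr<.045],lab[(rr>.075)&(rr<.1)]
    w=np.linalg.solve(np.cov(inn.T)+np.cov(out.T),inn.mean(0)-out.mean(0)); s=lab@w; th=(inn.mean(0)+out.mean(0))@w/2
    m=((s>th)&(rr<.085)).astype(np.uint8); m=cv2.morphologyEx(cv2.morphologyEx(m,cv2.MORPH_CLOSE,np.ones((5,5))),cv2.MORPH_OPEN,np.ones((5,5)))
    k=max(cv2.findContours(m,cv2.RETR_EXTERNAL,cv2.CHAIN_APPROX_NONE)[0],key=cv2.contourArea)
    e=cv2.fitEllipse((ray(im,k[:,0],.006)[:,:2]*1000).astype(np.float32)); print(n,(u,v),e,cv2.contourArea(k))
E
```

```text
scene (np.float64(169.09933106537832), np.float64(248.38603947973945)) ((540.709228515625, -266.9251708984375), (116.74835205078125, 117.88420104980469), 123.29464721679688) 1151.5
top (np.float64(355.4992420449657), np.float64(180.76056405780966)) ((540.8743286132812, -266.1108093261719), (116.78193664550781, 118.1385726928711), 36.79924392700195) 1167.5
```

```bash
python3 - <<'E'
from press import *; import pickle
M=[.5408,-.2665]; a=down(YAW-90)
move_l(sp(-.17,ZP,YL),speed=.15); move_l(sp(-.17,.13,YL),speed=.15)
move_to(M+[.13],a); move_l(M+[.065],speed=.1); hold(.15); b=state()["ft_force"][2]
for z in (.0595,.0585,.058,.0575,.057,.0565,.056):
    move_l(M+[z],speed=.02); hold(.06); f=state()["ft_force"][2]-b
    if f>1.2: break
print("z",z,f,state()["ee_pos"],state()["finger_gap"]); gripper_open(); hold(.2); move_l(M+[.16],speed=.12); hold(.1)
w=get_image("wrist"); P=cloud(w); m=(abs(P[...,2]-.098)<.006)&(np.linalg.norm(P[...,:2]-M,axis=-1)<.05)
print(cv2.minAreaRect((ray(w,np.argwhere(m)[:,::-1],.098)[:,:2]*1000).astype(np.float32)), np.nanmax(P[m][:,2]),np.nanmin(P[m][:,2]))
t=get_image("scene"); cv2.imwrite("pics/fin.png",np.hstack([cv2.resize(w["frame"],(400,300)),cv2.resize(t["frame"][120:300,60:300],(400,300))])); print(state()["time"])
E
```

```text
z 0.057 2.7166543442492443 [ 0.5408394  -0.26650704  0.05742983] 0.05168251289450576
((542.3843994140625, -265.8428039550781), (50.13215637207031, 50.50680160522461), 16.475706100463867) 0.1013127601243515 0.09201169659917902
52.6333
```

View pics/fin.png

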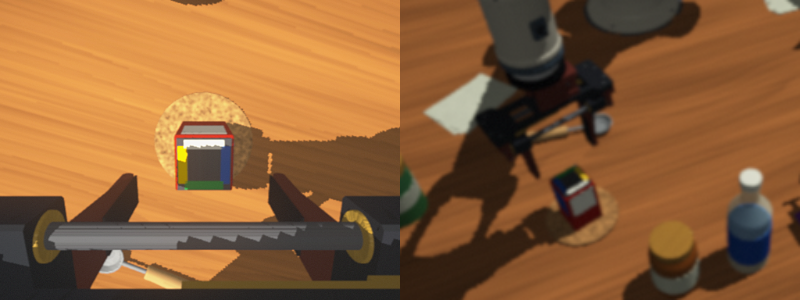

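The left view shows the tin upright on the mat at (204,160), and its measured centre is within 2 mm of the mat's. The jar and bottle stand, and the spoon is untouched. Handing in.

```bash
python3 -c "
from bench import *
print(job_done())"
```

```text
the job is handed in; nothing more can be done
None
```

I stamped all four labels in order (yellow, blue, green, white), each pressed in by about 10 mm at roughly 9 N, then set the tin upright within 2 mm of the mat's centre, let go, and handed the job in at about 53 s on the robot's clock; no verdict came back.

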